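# Set the platter stage to its red line and lock it

## Robot

A 6-joint arm with a two-finger parallel gripper is mounted at the origin on a cart in front of the work surface, level with it; the furniture and walls round the work are solid. World frame = base frame: x ahead of the robot, y to its left, z up, the work surface at z = 0. Lengths are in m, angles in rad, forces in N, time in s.
With the tool pointing down it reaches from about 0.3 to 0.875 m from the base axis. Payload 6.4 kg.
Tool frame: the origin (TCP) lies midway between the tips of the shut fingers; the grasp point (between the pads) lies 19 mm behind it; x points along the fingers, y is the direction in which the jaws open and shut, and the axes are right-handed (so a half turn about x gives the same grasp; the last joint's range is limited). The gripper opens to 85 mm and grips with 20 to 120 N. Pads are 22 mm wide; open, the fingers measure 114 mm over their backs; the gripper's body (76 mm by 85 mm) begins 54 mm behind the grasp point. The pads swing forward as they close: fully open they stand 13 mm farther back than shut.
Start: joints at [1.055, 0.181, 1.607, -0, 1.354, -0.206], TCP at [0.175, 0.548, 0.231] pointing down, gripper open.
Joint ranges: [-2.99, 2.99], [-0.89, 2.07], [0.3, 2.58], [-1.14, 4.28], [0, 2.63], [-3.12, 3.12]. Speed limits (rad/s): [2.57, 2.57, 3.01, 3.14, 3.14, 3.14].

## Interface

Orientations are given as a unit quaternion [w, x, y, z].
In Python, from bench import ctrl gives the robot as it stands.
- The arm moves only by the tool step_arm, never from a script. Its argument "motion" is a list of rows, each a list of 7 numbers: the shift along the tool's x, y, z in mm, then the turn, a rotation vector about the tool's x, y, z in degrees, then the closure in counts, from 0 (fully open) to 255 (shut). In form: [[tx, ty, tz, rx, ry, rz, hand], ...]. A call has 1 to 10 rows; each row is the pose to reach, as a shift and turn from the pose commanded when the call began, along the tool's axes at that moment; what a row does not reach only later rows make up. A row lasts 1/8 s, in which the tool goes at most 62.5 mm and 10.7 degrees, less where a joint would pass 70% of its speed; a pose out of reach is approached as far as the arm can. A call with a gripper value outside its range is refused whole. The fingers move at their own pace and stop on an object; the grip force is fixed at half the most. Time passes only in rows, so rows that repeat a pose let the fingers close. It gives the time, the measured TCP pose, the force and the opening at its end, in the units of the state.
- ctrl.get_obs(): the state, without advancing time (a new reading comes with each control period).
- ctrl.camera(name): name is "scene" or "top" or "wrist"; returns (picture, depth): 420x560x3 uint8, red, green, blue; 420x560 float32, m along the optical axis (not along the pixel's ray), 0 where there is no reading.
- ctrl.camera_info(name): a dict with "fx", "fy", "cx", "cy" (pixels), "T" (4x4, takes a point from camera to world coordinates); the wrist camera has in their place "hand_eye" (4x4, takes a point from camera to tool coordinates, whose origin is the TCP and whose axes are the tool frame's). Camera axes: x right, y down, z forward; pixel columns grow to the right and rows downward; lengths in m; the calibration is good to about 2 mm. A picture is of the moment at which its call begins: read the wrist's pose just before it. camera_info takes no time and is no camera call.
- ctrl.hand_in(): hands the job in, once; it reports no verdict.
The state is a dict: "time_s": time; "q": joint angles; "dq": joint speeds; "joint_efforts": joint torques, N m; "eef_pos": TCP position; "eef_rot": TCP orientation; "wrist_force": force on the tool from outside, world axes, zero at the start; "torque": the same for the moment, N m; "opening": opening from 0.0 (shut) to 1.0 (fully open).
Only numpy, scipy, OpenCV 4.12 (cv2) and the standard library are available. Lean on these libraries where they do the work, as an engineer would, in place of code of your own. Each camera call takes 0.05 s, during which the arm holds its last target. There are 200 camera calls.

## Task

Set the rotary platter stage for inspection: push the metal fin on the black dial round with the fingertips, either way, until the dial's white index line lines up with the red line of the silver graduated ring, then push the lock lever away from the dial to its stop so that the stage is clamped at that setting. Only push, with nothing pinched or lifted; do not touch the silver platter or its clamp, and leave the graduated ring, the loose tools and the loose parts as they are.

Things in the scene. Friction and masses are not known exactly. Their poses are not given: they have to be found in the camera images.
- stage_base: round grey housing of the rotary platter stage, 216 mm across, with two low hold-down ears (to 131 mm from the axis, 12 mm high), standing fixed on the bench; origin at the centre of its underside, on the dial's vertical axis; its z is up. A lug on its local -y side carries the lock lever. Heights above the bench: housing 24 mm, graduated ring 33 mm, dial top 36.5 mm
- dial (a joint): turn of the black dial (172 mm across) about the vertical axis, in rad, growing counter-clockwise seen from above; it turns freely either way without stops and stays where it is left (about 1.8 N at the fin turns it while the lever is open; with the lever locked the brake holds it against about 10 N there). At 0 its white index line points along the housing's local +x and its fin lies along the housing's local +y
- index_line (a point): outer end of the white index line (3 mm wide) on the dial's rim, 86.5 mm from the axis, 34 mm above the bench; turns with the dial
- dial_center (a point): point on the dial's axis at its top face, 36.5 mm above the bench
- fin_top (a point): middle of the top edge of the bright metal finger fin that stands on the black dial, 63.5 mm above the bench and 68 mm from the axis; the fin is a radial rib: 28 mm long along the radius (54 to 82 mm from the axis), 10 mm thick, its sides upright over 27 mm. It stands a quarter turn counter-clockwise (seen from above) of the white index line. Push it sideways with the fingertips to turn the dial
- scale_ring (a joint): turn of the silver graduated ring (208 mm across, a black line every 5 degrees) about the same axis, in rad, counter-clockwise from above; at 0 its red line points along the housing's local +x. It is set beforehand and stiff (1.2 N m)
- red_line (a point): inner end of the ring's one red line (3 mm wide, 17 mm long), 86.5 mm from the axis, 34 mm above the bench: the index line's outer end meets this point when they line up
- platter_center (a point): centre of the face of the silver drive platter on top of the dial: 95 mm across, face 39.6 mm above the bench, with a clamp disc 45 mm across on it whose screws reach 47 mm above the bench; must not be touched
- lock_lever (a joint): turn of the lock lever about its vertical pivot, in rad: 0 open (the arm points along the housing's local -x), growing counter-clockwise from above as it swings away from the dial, stop at 1.4 (the arm then points nearly along the housing's local -y), where the brake holds the dial. Stiff: 2 to 4 N at the grip; it stays where it is left
- lever_pivot (a point): lever's pivot, at the housing's local (0, -124) mm, 50.5 mm above the bench
- lever_grip (a point): top middle of the black upright grip on the lever's end, 62 mm from the pivot, 74.5 mm above the bench; the grip is 22 mm along the arm, 16 mm across it and 34 mm tall; the metal arm below it is 8 mm thick, its top 48.5 mm above the bench
- driver_blue: blue and yellow precision screwdriver, 13x209x13 mm, lying loose on the bench, to be left alone; origin at the centre of its underside
- tweezers_1: black tweezers, 11x123x9 mm, lying loose on the bench, to be left alone; origin at the centre of its underside
- lens_cap_ring: black ring, 41x41x11 mm, lying loose on the bench, to be left alone; origin at the centre of its underside
- head_comb: small blue head comb, 16x45x10 mm, lying loose on the bench, to be left alone; origin at the centre of its underside
- logic_board: green drive circuit board, 61x98x10 mm, lying loose on the bench, to be left alone; origin at the centre of its underside

How it is judged:
On the way, in this order (a step that is already met when the one before it is completed fails the run):
1. the index line stands at the red line, at rest, with the lock lever still open (horizontal distance between index_line and red_line below 0.004 m and value of joint lock_lever below 0.3 rad and velocity of joint dial between -0.05 and 0.05 rad/s), for 0.3 s.
2. the lock lever is pushed to its stop with the lines still together (horizontal distance between index_line and red_line below 0.004 m and value of joint lock_lever above 1.25 rad), for 0.2 s.
At the end, for the whole second after the job is handed in: the white index line's end is within 4 mm (half a division of the ring) of the red line's end, the dial at rest, the lock lever at its stop (beyond 1.25 rad of 1.4), the graduated ring not moved by more than 3 mm (all of step 2 and velocity of joint dial between -0.05 and 0.05 rad/s and distance of red_line from where it was at the start of the episode below 0.003 m); the robot touches nothing.
It fails at once if the fin is pinched (both of its sides pressed at once) (contact force between each of fin_face_cw, fin_face_ccw and the fingers above 1.5 N).
It fails at once if the lever's grip is pinched (both of its sides pressed at once) (contact force between each of grip_face_in, grip_face_out and the fingers above 1.5 N).
It fails at once if the platter or its clamp is touched (contact force between any of platter_face, platter_clamp and the fingers above 0.3 N or contact force between any of platter_face, platter_clamp and the arm above 0.3 N).
It fails at once if the graduated ring is turned by more than 3 mm at the line (distance of red_line from where it was at the start of the episode above 0.003 m).
It fails at once if a loose tool or part is lifted or shifted by more than 15 mm (distance of any of driver_blue, tweezers_1, lens_cap_ring, head_comb, logic_board from where it was at the start of the episode above 0.015 m).
It also fails if it takes over 61 s, if anything falls off the work surface, if the arm or the gripper's body presses on something with over 40 N, if the wrist force passes 120 N, or if a joint passes its speed limit or range.

## Working session

There is one attempt and no reset: what is moved stays moved. The work goes in short steps, Python scripts to look and compute and a tool call to move; the robot and the scene stay as the last step left them, time stands still between calls to the robot, and variables do not carry over. Pictures are saved under pics/ and viewed, about 8 in all and at most 12, crops included, and the job is handed in when it is done.

Besides the shell and the picture viewer there is one more tool, called after "Emit:" as name(argument=value, ...) on one line, values as JSON. step_arm: Moves the arm, as the interface text tells. Its arguments: {"type":"object","properties":{"motion":{"type":"array","items":{"type":"array","items":{"type":"number"}}}},"required":["motion"]}

```bash
mkdir -p pics; cat > h.py <<'E'
import numpy as np, cv2
from bench import ctrl
from scipy.spatial.transform import Rotation as R
def snap(name,fn):
    o=ctrl.get_obs(); p,d=ctrl.camera(name); cv2.imwrite('pics/'+fn,p[:,:,::-1]); np.savez('pics/'+fn+'.npz',p=p,d=d); return o,p,d
def T_of(name,o=None):
    i=ctrl.camera_info(name)
    if name!='wrist': return i,np.array(i['T'])
    T=np.eye(4); q=o['eef_rot']; T[:3,:3]=R.from_quat([q[1],q[2],q[3],q[0]]).as_matrix(); T[:3,3]=o['eef_pos']
    return i,T@np.array(i['hand_eye'])
def cast(i,T,uv,z):
    uv=np.atleast_2d(uv).astype(float)
    r=np.c_[(uv[:,0]-i['cx'])/i['fx'],(uv[:,1]-i['cy'])/i['fy'],np.ones(len(uv))]@T[:3,:3].T
    return T[:3,3]+r*((z-T[2,3])/r[:,2])[:,None]
def proj(i,T,P):
    c=(np.atleast_2d(P)-T[:3,3])@T[:3,:3]
    return np.c_[c[:,0]/c[:,2]*i['fx']+i['cx'],c[:,1]/c[:,2]*i['fy']+i['cy']]
E
python3 - <<'E'
from h import *
ims=[]
for n in ['scene','top']:
    o,p,d=snap(n,n+'0.png'); i,T=T_of(n); print(n,{k:i[k] for k in('fx','cx','cy')},T.round(3).tolist())
print(o)
E
```

```text
scene {'fx': 386.3208206536446, 'cx': 279.4153760006546, 'cy': 201.07958701376447} [[0.422, -0.633, 0.65, -0.199], [-0.907, -0.281, 0.315, -0.414], [-0.017, -0.722, -0.692, 0.819], [0.0, 0.0, 0.0, 1.0]]
top {'fx': 435.5041767420198, 'cx': 278.68571242512115, 'cy': 207.95705755621415} [[-0.02, -0.998, 0.063, 0.401], [-1.0, 0.02, -0.001, -0.045], [-0.001, -0.063, -0.998, 1.377], [0.0, 0.0, 0.0, 1.0]]
{'time_s': 0.05, 'q': array([ 1.05469132e+00,  1.81543936e-01,  1.60800391e+00, -7.19253805e-06,
        1.35382369e+00, -2.06292554e-01]), 'dq': array([-9.62554252e-05, -9.53409417e-07, -1.48512113e-05, -2.41920168e-03,
       -1.78973892e-03, -7.58188085e-04]), 'joint_efforts': array([-1.61653829e-04, -4.46250308e+01, -3.52582455e+01, -1.58908647e-04,
        4.12046720e-03, -2.37102182e-05]), 'eef_pos': array([0.17500579, 0.54713425, 0.23038452]), 'eef_rot': array([ 0.69841976,  0.10850789,  0.69885963, -0.10968634]), 'wrist_force': array([ 0.90551919, -0.1417606 ,  0.53725596]), 'torque': array([ 0.01328221,  0.02479195, -0.01072696]), 'opening': 1.005342198364454}
```

View pics/top0.png

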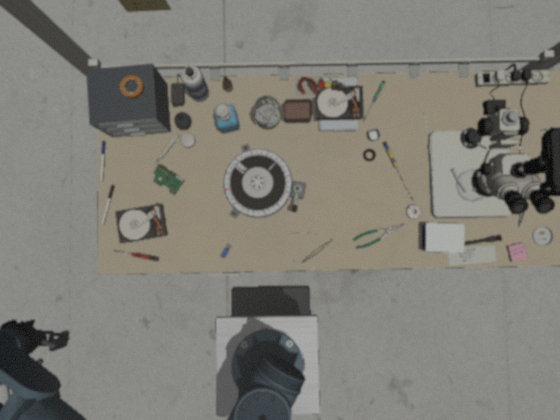

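View pics/scene0.png

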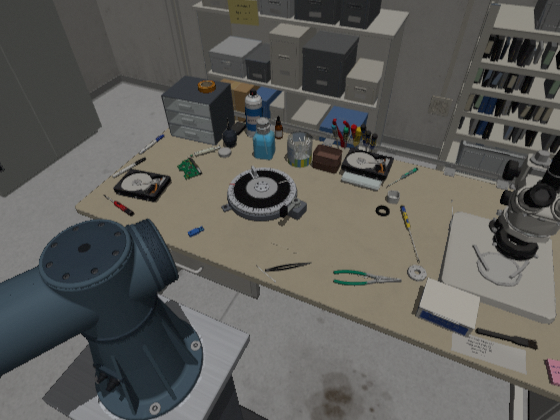

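The top picture shows the stage at about (258,183), with its lug and lever on the right at (298,190). In the scene picture the stage is at (262,190) and the lever at (293,210). I'll enlarge both.

```bash
python3 - <<'E'
from h import *
a=cv2.imread('pics/top0.png')[135:230,210:320]; b=cv2.imread('pics/scene0.png')[155:230,215:320]
a=cv2.resize(a,(400,345),interpolation=cv2.INTER_CUBIC); b=cv2.resize(b,(400,286),interpolation=cv2.INTER_CUBIC)
b=cv2.copyMakeBorder(b,0,59,0,0,0); cv2.imwrite('pics/c0.png',np.hstack([a,b]))
i,T=T_of('top'); print(cast(i,T,[[258,183]],.03),cast(i,T,[[295,207],[298,183]],.06), ctrl.camera_info('wrist'))
E
```

```text
[[0.56567457 0.01681503 0.03      ]] [[ 0.48670577 -0.09542822  0.06      ]
 [ 0.55962821 -0.10614719  0.06      ]] {'fx': 303.4454257080351, 'fy': 303.4454257080351, 'cx': 274.70284157027845, 'cy': 216.69335034886373, 'hand_eye': array([[ 5.28528046e-04, -2.61369657e-01,  9.65238635e-01,
        -1.42237015e-01],
       [ 9.99999858e-01,  1.99971924e-04, -4.93413091e-04,
         1.25519780e-03],
       [-6.40574165e-05,  9.65238759e-01,  2.61369726e-01,
        -6.62870462e-02],
       [ 0.00000000e+00,  0.00000000e+00,  0.00000000e+00,
         1.00000000e+00]])}
```

View pics/c0.png

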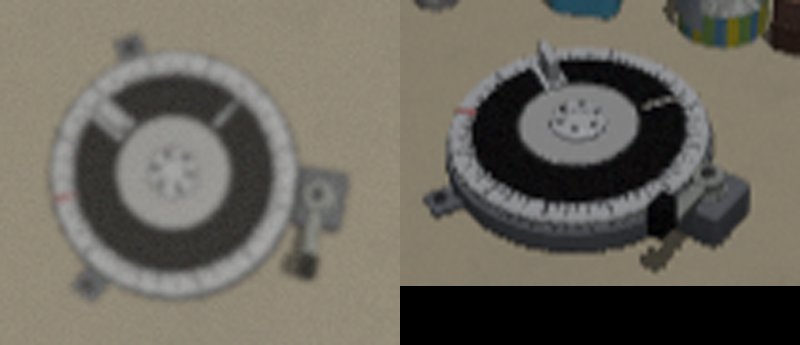

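The enlarged views give these angles from world +x, counter-clockwise: fin about 47°, index about −40°, red line about 100°. The shortest way is therefore to push the fin counter-clockwise by about 140°. The lever grip is at about (0.487, −0.095). Next I move the wrist camera over the stage, with the fingers shut.

Emit:
step_arm(motion=[[-10,-379,609,-17.8,0,0,255],[-10,-379,609,-17.8,0,0,255],[-10,-379,609,-17.8,0,0,255],[-10,-379,609,-17.8,0,0,255],[-10,-379,609,-17.8,0,0,255],[-10,-379,609,-17.8,0,0,255],[-10,-379,609,-17.8,0,0,255],[-10,-379,609,-17.8,0,0,255],[-10,-379,609,-17.8,0,0,255],[-10,-379,609,-17.8,0,0,255]])

```text
time_s: 1.35
eef_pos: [0.5779, 0.0731, 0.2396]
eef_rot: [0.707, -0.0, 0.707, 0.0]
wrist_force: [2.1, 1.2, -0.6]
opening: -0.006
```

```bash
cat >> h.py <<'E'
def pose():
    o=ctrl.get_obs(); q=o['eef_rot']; return o,np.array(o['eef_pos']),R.from_quat([q[1],q[2],q[3],q[0]])
def want(psi):  # tool x down, tool z heading psi deg
    p=np.radians(psi); z=np.array([np.cos(p),np.sin(p),0]); x=np.array([0,0,-1.]); return R.from_matrix(np.c_[x,np.cross(z,x),z])
def row(p,psi,p0,R0):
    t=R0.inv().apply((np.array(p)-p0)*1000); return [*(t.round(1)),*((R0.inv()*want(psi)).as_rotvec(degrees=True).round(1))]
E
python3 - <<'E'
from h import *
o,p,r=pose(); print(o['time_s'],p,o['opening'],o['dq'].round(2)); print(row([.64,0,.24],0,p,r))
E
```

```text
1.35 [0.57792482 0.07309459 0.23963419] -0.00572635721831478 [-0.66  0.56 -0.66  0.    0.09 -0.66]
[np.float64(-0.4), np.float64(-73.1), np.float64(62.0), np.float64(0.0), np.float64(-0.0), np.float64(-0.0)]
```

Emit:
step_arm(motion=[[0,-73,62,0,0,0,255],[0,-73,62,0,0,0,255],[0,-73,62,0,0,0,255],[0,-73,62,0,0,0,255]])

```text
time_s: 1.85
eef_pos: [0.6384, 0.0024, 0.2392]
eef_rot: [0.707, -0.0, 0.708, 0.001]
wrist_force: [-0.7, 0.0, 0.4]
opening: -0.001
```

```bash
python3 - <<'E'
from h import *
o,p,d=snap('wrist','w0.png'); print(o['eef_pos'],o['dq'].round(3)); np.save('w0T.npy',T_of('wrist',o)[1])
E
```

```text
[0.63842087 0.00244555 0.23924848] [ 0.02  -0.017  0.009 -0.002 -0.002 -0.001]
```

View pics/w0.png

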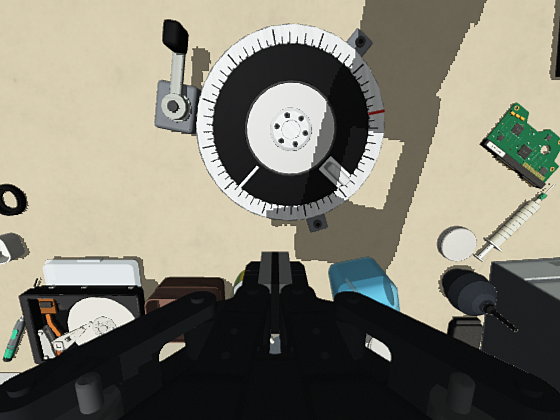

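The wrist picture shows the dial centre at about (291,128), the index line at (250,178), the red line at (377,111), the fin at (335,172), the lever pivot at (176,105) and the grip at (175,36). I'll measure these.

```bash
cat >> h.py <<'E'
def circ(P):
    A=np.c_[2*P,np.ones(len(P))]; s=np.linalg.lstsq(A,(P**2).sum(1),rcond=None)[0]; return s[:2],np.sqrt(s[2]+s[0]**2+s[1]**2)
def measure(p,i,T,c0=(.566,.017)):
    g=p.max(2).astype(int); f=p.astype(int)
    v,u=np.mgrid[:420,:560]; W=cast(i,T,np.c_[u.ravel(),v.ravel()],.0345)[:,:2].reshape(420,560,2)
    c=np.array(c0)
    for _ in range(3):                       # dial rim: first bright pixel along rays from r=70
        E=[]
        for a in np.radians(np.arange(0,360,2)):
            rr=np.arange(.078,.096,.0003); q=np.c_[c[0]+rr*np.cos(a),c[1]+rr*np.sin(a),0*rr+.0345]; uv=proj(i,T,q)
            m=cv2.remap(g.astype(np.float32),uv[:,0].astype(np.float32)[None],uv[:,1].astype(np.float32)[None],1)[0]
            if m[0]<40: 
                k=np.argmax(np.diff(m)); 
                if np.diff(m)[k]>4: E.append(q[k,:2])
        E=np.array(E); c,r=circ(E); e=abs(np.hypot(*(E-c).T)-r); c,r=circ(E[e<np.median(e)*2.5])
    rr=np.hypot(*(W-c).transpose(2,0,1))
    red=(f[...,0]>1.8*f[...,1])&(f[...,0]>60)&(rr>.08)&(rr<.106)
    D=W[red]-c; ar=np.degrees(np.arctan2(*D.mean(0)[::-1]))
    wht=(g>70)&(rr>.056)&(rr<.082)
    n,L,S,C=cv2.connectedComponentsWithStats(wht.astype(np.uint8))
    out=[(S[k,4],C[k].round(0),np.degrees(np.arctan2(*(W[L==k]-c).mean(0)[::-1])).round(2)) for k in range(1,n) if S[k,4]>15]
    return c,r,len(E),red.sum(),ar,out
E
python3 - <<'E'
from h import *
z=np.load('pics/w0.png.npz'); p,d=z['p'],z['d']; i=ctrl.camera_info('wrist'); T=np.load('w0T.npy')
print(measure(p,i,T))
print('lever pivot',cast(i,T,[[176,105]],.0505))
m=((p.max(2)<40)); sub=np.zeros_like(m); sub[10:62,155:195]=m[10:62,155:195]
dd=d[10:62,155:195][sub[10:62,155:195]]; print('grip depth',np.percentile(dd,[2,50,98]))
v,u=np.nonzero(sub); ray=np.c_[(u-i['cx'])/i['fx'],(v-i['cy'])/i['fy'],np.ones(len(u))]*d[v,u][:,None]
P=ray@T[:3,:3].T+T[:3,3]; t=P[abs(P[:,2]-.0745)<.003]; print('grip top',len(t),P[:,2].max(),t.mean(0),t.min(0),t.max(0),cv2.minAreaRect((t[:,:2]*1000).astype(np.float32)))
v,u=np.mgrid[130:205,300:365]; v=v.ravel();u=u.ravel()
P=np.c_[(u-i['cx'])/i['fx'],(v-i['cy'])/i['fy'],np.ones(len(u))]*d[v,u][:,None]@T[:3,:3].T+T[:3,3]
t=P[(P[:,2]>.058)&(P[:,2]<.068)];print('fin',len(t),t.mean(0),cv2.minAreaRect((t[:,:2]*1000).astype(np.float32)))
E
```

```text
(array([0.56684343, 0.02056213]), np.float64(0.08565032943495805), 171, np.int64(46), np.float64(101.26592652104814), [(np.int32(368), array([335., 172.]), np.float64(48.0)), (np.int32(83), array([249., 176.]), np.float64(-42.33))])
lever pivot [[ 0.54296586 -0.09791999  0.0505    ]]
grip depth [0.27127511 0.27642252 0.30239908]
grip top 371 0.07669239922062027 [ 0.48340973 -0.0904969   0.07369476] [ 0.47290786 -0.09846914  0.07156145] [ 0.49384323 -0.08295006  0.0766924 ] ((483.4235534667969, -90.66925048828125), (13.687348365783691, 20.474838256835938), 79.68480682373047)
fin 253 [0.61205933 0.06992151 0.06259907] ((612.2320556640625, 70.20556640625), (27.618736267089844, 9.852614402770996), 49.30266189575195)
```

Measurements: axis C at (0.5668, 0.0206), fin at 47.7°, index at −42.3°, red line at 101.2°. The dial needs about +143.5°. I'll rotate the tool so one finger's back face lies parallel to the fin, on its clockwise side.

Emit:
step_arm(motion=[[80,43,5,132,0,0,255],[80,43,5,132,0,0,255],[80,43,5,132,0,0,255],[80,43,5,132,0,0,255],[80,43,5,132,0,0,255],[80,43,5,132,0,0,255],[80,43,5,132,0,0,255],[80,43,5,132,0,0,255],[80,43,5,132,0,0,255],[80,43,5,132,0,0,255]])

```text
time_s: 3.15
eef_pos: [0.6433, 0.0465, 0.1603]
eef_rot: [0.418, 0.571, 0.418, -0.571]
wrist_force: [-0.2, -0.8, -0.0]
opening: -0.002
```

```bash
cat >> h.py <<'E'
C=np.array([.5668,.0206])
def fp(th,rad,tan,z):
    a=np.radians(th); return [*(C+rad*np.array([np.cos(a),np.sin(a)])+tan*np.array([-np.sin(a),np.cos(a)])),z]
E
python3 - <<'E'
from h import *
o,p,r=pose(); print(o['time_s'],p,o['q'].round(2)); print(row(fp(47.7,.07,-.040,.12),227.7,p,r))
E
```

```text
3.15 [0.64334804 0.04650931 0.16032516] [-0.11  0.4   1.48  0.    1.26  0.2 ]
[np.float64(40.3), np.float64(0.5), np.float64(1.0), np.float64(24.7), np.float64(-0.0), np.float64(-0.0)]
```

Emit:
step_arm(motion=[[40,0,1,25,0,0,255],[40,0,1,25,0,0,255],[40,0,1,25,0,0,255],[80,0,1,25,0,0,255],[114,0,1,25,0,0,255],[114,0,1,25,0,0,255],[114,0,1,25,0,0,255]])

```text
time_s: 4.03
eef_pos: [0.6444, 0.0447, 0.0475]
eef_rot: [0.286, 0.647, 0.286, -0.646]
wrist_force: [1.3, 0.9, 0.4]
opening: -0.001
```

```bash
python3 - <<'E'
from h import *
o,p,r=pose(); print(o['time_s'],p,o['wrist_force'].round(2)); print(row(fp(47.7,.07,-.040,.046),227.7,p,r))
for h in (-.030,-.02):print(row(fp(47.7,.07,h,.046),227.7,p,r))
o,q,d=snap('wrist','w1.png')
E
```

```text
4.025 [0.64443222 0.04470569 0.04750972] [1.32 0.94 0.42]
[np.float64(1.5), np.float64(-1.2), np.float64(0.1), np.float64(-0.0), np.float64(-0.1), np.float64(-0.1)]
[np.float64(1.5), np.float64(-11.2), np.float64(0.1), np.float64(-0.0), np.float64(-0.1), np.float64(-0.1)]
[np.float64(1.5), np.float64(-21.2), np.float64(0.1), np.float64(-0.0), np.float64(-0.1), np.float64(-0.1)]
```

View pics/w1.png

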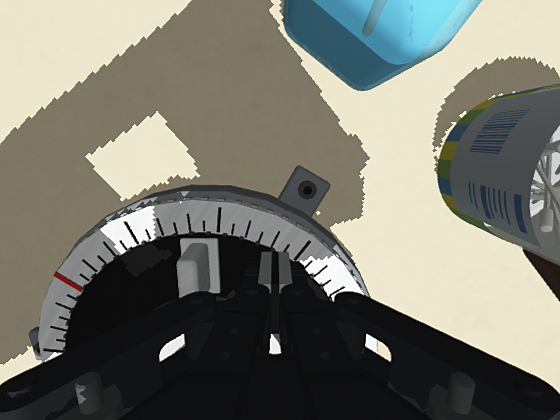

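The fin is at (205,265), left of the fingertips at (275,268), with a gap of about 15 mm. Everything else is clear. Next I work out the arc waypoints.

```bash
cat > arc.py <<'E'
import sys; from h import *
o,p,r=pose(); print(o['time_s'],p,o['wrist_force'].round(1))
tan=float(sys.argv[1])
for a in sys.argv[2:]:
    a=float(a); print(a,[float(round(x)) if k<3 else float(x) for k,x in enumerate(row(fp(a,.07,tan,.046),a+180,p,r))])
E
python3 arc.py -.0195 47.7 54 61 68 75 82 89 96 103 110
```

```text
4.075 [0.64503999 0.04441314 0.04812595] [-0.3  0.1  0.3]
47.7 [2.0, -22.0, 0.0, -0.0, -0.1, -0.1]
54.0 [2.0, -30.0, -1.0, -6.3, -0.1, -0.1]
61.0 [2.0, -39.0, -2.0, -13.3, -0.1, -0.2]
68.0 [2.0, -48.0, -2.0, -20.3, -0.1, -0.2]
75.0 [2.0, -57.0, -1.0, -27.3, -0.1, -0.2]
82.0 [2.0, -65.0, 2.0, -34.3, -0.1, -0.2]
89.0 [2.0, -73.0, 5.0, -41.3, -0.0, -0.2]
96.0 [2.0, -81.0, 9.0, -48.3, -0.0, -0.2]
103.0 [2.0, -88.0, 14.0, -55.3, -0.0, -0.2]
110.0 [2.0, -95.0, 20.0, -62.3, -0.0, -0.2]
```

Emit:
step_arm(motion=[[0,-15,0,0,0,0,255],[0,-22,0,0,0,0,255],[0,-30,-1,-6.3,0,0,255],[0,-39,-2,-13.3,0,0,255],[0,-48,-2,-20.3,0,0,255],[0,-57,-1,-27.3,0,0,255],[0,-65,2,-34.3,0,0,255],[0,-73,5,-41.3,0,0,255],[0,-81,9,-48.3,0,0,255],[0,-88,14,-55.3,0,0,255]])

```text
time_s: 5.32
eef_pos: [0.5698, 0.0932, 0.0469]
eef_rot: [0.555, 0.44, 0.553, -0.439]
wrist_force: [2.9, -1.0, 0.3]
opening: 0.003
```

```bash
python3 arc.py -.0195 103 110 117 124 131 138 145 152 159 166 173; python3 -c "
from h import *
snap('wrist','w2.png')"
```

```text
5.325 [0.56978734 0.09319894 0.04687989] [ 2.9 -1.   0.3]
103.0 [1.0, 0.0, 0.0, 0.2, 0.1, -0.1]
110.0 [1.0, -8.0, -2.0, -6.8, 0.1, -0.1]
117.0 [1.0, -17.0, -3.0, -13.8, 0.1, -0.1]
124.0 [1.0, -26.0, -2.0, -20.8, 0.1, -0.1]
131.0 [1.0, -35.0, -1.0, -27.8, 0.1, -0.1]
138.0 [1.0, -43.0, 1.0, -34.8, 0.1, -0.1]
145.0 [1.0, -52.0, 5.0, -41.8, 0.1, -0.1]
152.0 [1.0, -59.0, 9.0, -48.8, 0.1, -0.1]
159.0 [1.0, -66.0, 15.0, -55.8, 0.1, -0.1]
166.0 [1.0, -73.0, 21.0, -62.8, 0.1, -0.1]
173.0 [1.0, -78.0, 28.0, -69.8, 0.1, -0.1]
```

View pics/w2.png

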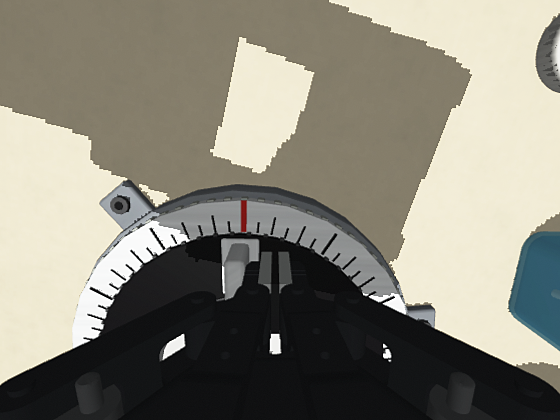

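The fin at (240,255) is in contact with the fingers and has turned to the red line, about 101°. Continue the arc.

Emit:
step_arm(motion=[[0,-8,-2,-6.8,0,0,255],[0,-17,-3,-13.8,0,0,255],[0,-26,-2,-20.8,0,0,255],[0,-35,-1,-27.8,0,0,255],[0,-43,1,-34.8,0,0,255],[0,-52,5,-41.8,0,0,255],[0,-59,9,-48.8,0,0,255],[0,-66,15,-55.8,0,0,255],[0,-73,21,-62.8,0,0,255],[0,-78,28,-69.8,0,0,255]])

```text
time_s: 6.62
eef_pos: [0.4991, 0.0487, 0.0463]
eef_rot: [0.706, 0.044, 0.706, -0.044]
wrist_force: [-0.7, 2.7, 1.2]
opening: 0.002
```

```bash
python3 arc.py -.0195 173 177 181 185 187 188 189 190 191 ; python3 -c "
from h import *
o,p,d=snap('wrist','w3.png'); i,T=T_of('wrist',o); print(measure(p,i,T,C))
o,p,d=snap('top','t3.png'); i,T=T_of('top',o); print(measure(p,i,T,C))"
```

```text
6.625 [0.49909032 0.04874265 0.04632107] [-0.7  2.7  1.2]
173.0 [0.0, 0.0, 1.0, -0.2, -0.0, -0.0]
177.0 [0.0, -5.0, 0.0, -4.2, -0.0, -0.0]
181.0 [0.0, -10.0, -1.0, -8.2, -0.0, -0.0]
185.0 [0.0, -15.0, -2.0, -12.2, -0.0, -0.0]
187.0 [0.0, -18.0, -2.0, -14.2, -0.0, -0.0]
188.0 [0.0, -19.0, -2.0, -15.2, -0.0, -0.0]
189.0 [0.0, -20.0, -2.0, -16.2, -0.0, -0.0]
190.0 [0.0, -22.0, -2.0, -17.2, -0.0, -0.0]
191.0 [0.0, -23.0, -2.0, -18.2, -0.0, -0.0]
(array([0.56734326, 0.0211126 ]), np.float64(0.08669585157152628), 72, np.int64(0), np.float64(nan), [(np.int32(1226), array([236., 260.]), np.float64(173.6)), (np.int32(25), array([270., 269.]), np.float64(157.86)), (np.int32(26), array([268., 286.]), np.float64(156.61)), (np.int32(30), array([281., 286.]), np.float64(149.57))])h.py:41: RuntimeWarning: Mean of empty slice.
  D=W[red]-c; ar=np.degrees(np.arctan2(*D.mean(0)[::-1]))
  ret = um.true_divide(
Traceback (most recent call last):
  File "h.py", line 38, in measure
    E=np.array(E); c,r=circ(E); e=abs(np.hypot(*(E-c).T)-r); c,r=circ(E[e<np.median(e)*2.5])
                       ~~~~^^^
  File "h.py", line 25, in circ
    A=np.c_[2*P,np.ones(len(P))]; s=np.linalg.lstsq(A,(P**2).sum(1),rcond=None)[0]; return s[:2],np.sqrt(s[2]+s[0]**2+s[1]**2)
                                                      ~~~~~~~~~~^^^
numpy.exceptions.AxisError: axis 1 is out of bounds for array of dimension 1
```

View pics/w3.png

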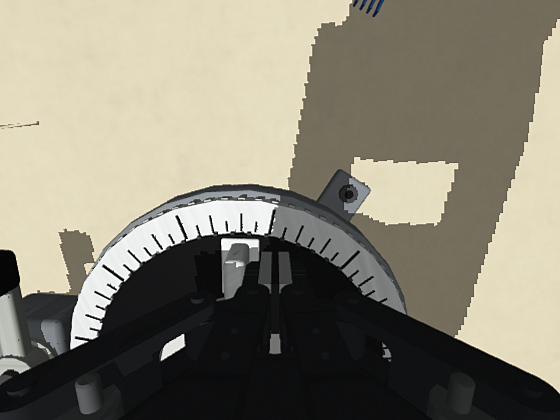

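The fin at (240,255) is still in contact, at about 173°. I'll push gently to about 188.5°, back off, lift and go to the viewing pose.

Emit:
step_arm(motion=[[0,-5,0,-4.2,0,0,255],[0,-10,-1,-8.2,0,0,255],[0,-15,-2,-12.2,0,0,255],[0,-18,-2,-14.2,0,0,255],[0,-19.5,-2,-15.7,0,0,255],[0,-19.5,-2,-15.7,0,0,255],[0,-10,-5,-15.7,0,0,255],[0,-5,-5,-15.7,0,0,255],[-60,-5,-5,-15.7,0,0,255],[-120,-5,-5,-15.7,0,0,255]])

```text
time_s: 7.98
eef_pos: [0.4932, 0.0445, 0.1665]
eef_rot: [0.704, -0.052, 0.706, 0.052]
wrist_force: [1.8, -0.4, -0.1]
opening: 0.0
```

```bash
python3 - <<'E'
from h import *
o,p,r=pose(); print(o['time_s'],p); print(row([.64,0.002,.24],0,p,r))
E
```

```text
7.975 [0.49321279 0.0444701  0.16653073]
[np.float64(-73.8), np.float64(-63.5), np.float64(138.8), np.float64(8.4), np.float64(-0.1), np.float64(-0.0)]
```

Emit:
step_arm(motion=[[-74,-63,139,8.4,0,0,255],[-74,-63,139,8.4,0,0,255],[-74,-63,139,8.4,0,0,255],[-74,-63,139,8.4,0,0,255],[-74,-63,139,8.4,0,0,255]])

```text
time_s: 8.6
eef_pos: [0.6396, 0.0026, 0.2387]
eef_rot: [0.706, -0.0, 0.708, 0.0]
wrist_force: [0.3, -0.0, 0.2]
opening: -0.001
```

```bash
python3 - <<'E'
from h import *
o,p,d=snap('wrist','w4.png'); i,T=T_of('wrist',o); print(o['time_s'],o['eef_pos'],o['dq'].round(3)); print(measure(p,i,T,C))
cv2.imwrite('pics/w4c.png',cv2.resize(cv2.imread('pics/w4.png')[10:230,150:410],None,fx=2.6,fy=2.6,interpolation=cv2.INTER_CUBIC))
E
```

```text
8.6 [0.639597   0.00257723 0.23869395] [ 0.004 -0.013  0.028  0.     0.    -0.001]
(array([0.5667456 , 0.02063721]), np.float64(0.08570694073278123), 170, np.int64(46), np.float64(101.22186603344517), [(np.int32(522), array([283.,  59.]), np.float64(-173.0)), (np.int32(72), array([353., 120.]), np.float64(97.14))])
```

View pics/w4c.png

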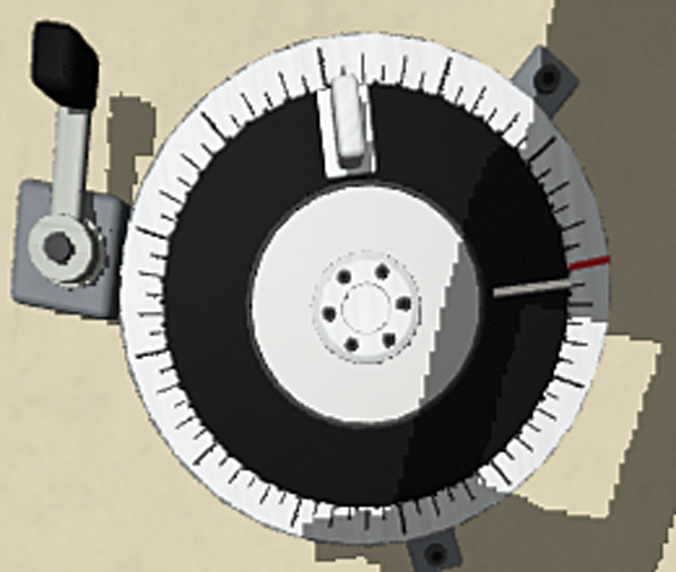

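The index at crop (535,287) is 4.1° short of the red line at crop (590,263). The lever at (65,60) is still open. I'll go back behind the fin and push the last 4°.

```bash
python3 - <<'E'
from h import *
o,p,r=pose()
for z in (.16,.046): print(row(fp(188,.07,-.034,z),368,p,r))
for a in (189,191,192.6):print(a,row(fp(a,.07,-.0195,.046),a+180,p,r))
E
```

```text
[np.float64(79.0), np.float64(41.9), np.float64(-146.2), np.float64(-8.0), np.float64(-0.2), np.float64(-0.0)]
[np.float64(193.0), np.float64(41.8), np.float64(-145.9), np.float64(-8.0), np.float64(-0.2), np.float64(-0.0)]
189 [np.float64(193.0), np.float64(26.2), np.float64(-144.0), np.float64(-9.0), np.float64(-0.2), np.float64(-0.0)]
191 [np.float64(193.0), np.float64(23.7), np.float64(-144.3), np.float64(-11.0), np.float64(-0.2), np.float64(-0.0)]
192.6 [np.float64(193.0), np.float64(21.6), np.float64(-144.4), np.float64(-12.6), np.float64(-0.2), np.float64(-0.0)]
```

Emit:
step_arm(motion=[[79,42,-146,-8,0,0,255],[79,42,-146,-8,0,0,255],[79,42,-146,-8,0,0,255],[140,42,-146,-8,0,0,255],[193,42,-146,-8,0,0,255],[193,42,-146,-8,0,0,255],[193,42,-146,-8,0,0,255],[193,30,-145,-8.5,0,0,255]])

```text
time_s: 9.65
eef_pos: [0.4976, 0.0317, 0.0495]
eef_rot: [0.707, -0.054, 0.704, 0.053]
wrist_force: [0.7, -0.3, -0.0]
opening: -0.002
```

```bash
python3 - <<'E'
from h import *
o,p,r=pose(); print(o['time_s'],p)
for a in (189,190,191,192,192.7):print(a,row(fp(a,.07,-.0195,.046),a+180,p,r))
E
```

```text
9.65 [0.49758445 0.03169629 0.04947367]
189 [np.float64(3.5), np.float64(-2.3), np.float64(-3.4), np.float64(-0.4), np.float64(0.2), np.float64(0.1)]
190 [np.float64(3.5), np.float64(-3.5), np.float64(-3.7), np.float64(-1.4), np.float64(0.2), np.float64(0.1)]
191 [np.float64(3.5), np.float64(-4.8), np.float64(-4.0), np.float64(-2.4), np.float64(0.2), np.float64(0.1)]
192 [np.float64(3.5), np.float64(-6.0), np.float64(-4.3), np.float64(-3.4), np.float64(0.2), np.float64(0.1)]
192.7 [np.float64(3.5), np.float64(-6.9), np.float64(-4.5), np.float64(-4.1), np.float64(0.2), np.float64(0.1)]
```

Emit:
step_arm(motion=[[0,-3,0,-1,0,0,255],[0,-5,-0.5,-2.4,0,0,255],[0,-6.5,-0.5,-3.5,0,0,255],[0,-7.5,-0.5,-4.1,0,0,255],[0,-7.5,-0.5,-4.1,0,0,255],[0,-7.5,-0.5,-4.1,0,0,255],[0,5,-2,-4.1,0,0,255],[0,8,-2,-4.1,0,0,255],[-60,8,-2,-4.1,0,0,255],[-120,8,-2,-4.1,0,0,255]])

```text
time_s: 10.9
eef_pos: [0.4916, 0.04, 0.1675]
eef_rot: [0.702, -0.078, 0.704, 0.078]
wrist_force: [1.1, -0.0, 0.3]
opening: -0.004
```

```bash
python3 - <<'E'
from h import *
o,p,r=pose(); print(o['time_s'],p); print(row([.64,0.002,.24],0,p,r))
E
```

```text
10.9 [0.49156732 0.03998232 0.16748359]
[np.float64(-72.9), np.float64(-69.5), np.float64(136.3), np.float64(12.7), np.float64(-0.1), np.float64(-0.0)]
```

Emit:
step_arm(motion=[[-73,-69,136,12.7,0,0,255],[-73,-69,136,12.7,0,0,255],[-73,-69,136,12.7,0,0,255],[-73,-69,136,12.7,0,0,255],[-73,-69,136,12.7,0,0,255],[-73,-69,136,12.7,0,0,255]])

```text
time_s: 11.65
eef_pos: [0.6388, 0.0026, 0.2389]
eef_rot: [0.706, 0.0, 0.708, -0.0]
wrist_force: [0.0, -0.2, -0.3]
opening: 0.001
```

```bash
python3 - <<'E'
from h import *
o,p,d=snap('wrist','w5.png'); i,T=T_of('wrist',o); print(o['time_s'],o['eef_pos'],o['dq'].round(3)); print(measure(p,i,T,C))
cv2.imwrite('pics/w5c.png',cv2.resize(cv2.imread('pics/w5.png')[5:225,150:410],None,fx=2.6,fy=2.6,interpolation=cv2.INTER_CUBIC))
# lever grip by depth
v,u=np.mgrid[5:70,140:205]; v=v.ravel();u=u.ravel()
P=np.c_[(u-i['cx'])/i['fx'],(v-i['cy'])/i['fy'],np.ones(len(u))]*d[v,u][:,None]@T[:3,:3].T+T[:3,3]
t=P[(P[:,2]>.07)&(P[:,2]<.08)]; print('grip',len(t),cv2.minAreaRect((t[:,:2]*1000).astype(np.float32)))
v,u=np.mgrid[90:125,155:200]; v=v.ravel();u=u.ravel()
P=np.c_[(u-i['cx'])/i['fx'],(v-i['cy'])/i['fy'],np.ones(len(u))]*d[v,u][:,None]@T[:3,:3].T+T[:3,3]
t=P[(P[:,2]>.046)]; print('pivot',len(t),t.mean(0),cv2.minAreaRect((t[:,:2]*1000).astype(np.float32)))
E
```

```text
11.65 [0.6388081  0.00256097 0.23887922] [-0.    -0.003 -0.005  0.001 -0.    -0.   ]
(array([0.56676121, 0.02067843]), np.float64(0.0857513289545411), 170, np.int64(41), np.float64(101.2096218820004), [(np.int32(519), array([278.,  61.]), np.float64(-168.69)), (np.int32(74), array([352., 116.]), np.float64(101.45))])
grip 440 ((482.8192138671875, -90.8006591796875), (15.658241271972656, 21.866945266723633), 85.813720703125)
pivot 583 [ 0.54321644 -0.09858328  0.05623698] ((549.314697265625, -53.704280853271484), (121.34418487548828, 29.006099700927734), 80.87068176269531)
```

View pics/w5c.png

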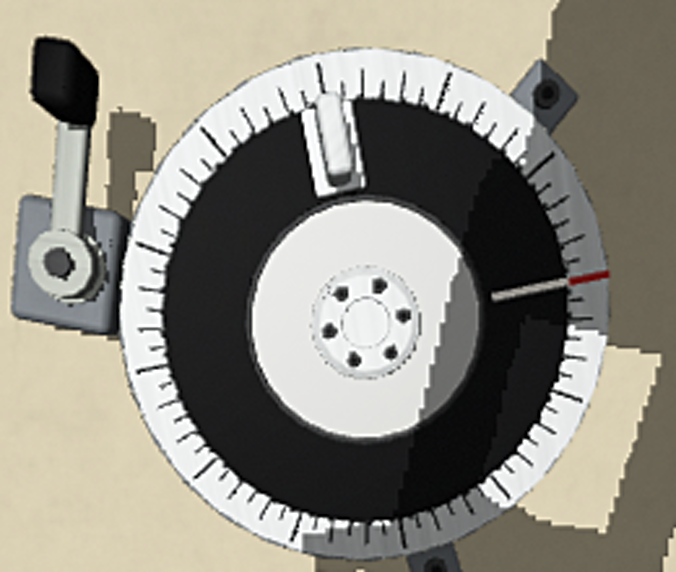

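Aligned: index 101.45° and red 101.21°, about 0.4 mm apart at the rim. The lever is open with its grip at crop (65,80). Next I work out the lever push.

```bash
cat > lev.py <<'E'
import sys; import h; from h import *
h.C=np.array([.543,-.0985])
o,p,r=pose(); print(o['time_s'],p,o['wrist_force'].round(1))
tan,z=map(float,sys.argv[1:3])
for a in map(float,sys.argv[3:]): print(a,[float(x) for x in row(fp(a,.062,tan,z),min(a-180,58),p,r)])
E
python3 lev.py -.038 .15 173; python3 lev.py -.038 .054 173
```

```text
11.7 [0.63903271 0.00250313 0.23916226] [ 0.9 -0.3  0.2]
173.0 [89.4, -55.9, -152.7, 7.0, -0.1, -0.0]
11.7 [0.63903271 0.00250313 0.23916226] [ 0.9 -0.3  0.2]
173.0 [185.4, -55.9, -152.6, 7.0, -0.1, -0.0]
```

Emit:
step_arm(motion=[[60,-56,-153,7,0,0,255],[89,-56,-153,7,0,0,255],[89,-56,-153,7,0,0,255],[89,-56,-153,7,0,0,255],[140,-56,-153,7,0,0,255],[185,-56,-153,7,0,0,255],[185,-56,-153,7,0,0,255],[185,-56,-153,7,0,0,255]])

```text
time_s: 12.7
eef_pos: [0.4888, -0.0542, 0.0567]
eef_rot: [0.707, 0.043, 0.705, -0.044]
wrist_force: [0.4, -0.5, 0.3]
opening: 0.002
```

```bash
python3 lev.py -.0225 .054 173 181 189 197 205 213 221 229 237 245; python3 -c "
from h import *
snap('wrist','w6.png')"
```

```text
12.7 [ 0.48881639 -0.05418103  0.05673973] [ 0.4 -0.5  0.3]
173.0 [2.7, -14.9, -2.8, -0.1, 0.1, 0.0]
181.0 [2.7, -23.7, -5.3, -8.1, 0.1, 0.0]
189.0 [2.7, -32.9, -6.6, -16.1, 0.1, 0.1]
197.0 [2.7, -42.1, -6.6, -24.1, 0.1, 0.1]
205.0 [2.8, -51.2, -5.3, -32.1, 0.1, 0.1]
213.0 [2.8, -60.0, -2.7, -40.1, 0.1, 0.1]
221.0 [2.8, -68.4, 1.0, -48.1, 0.1, 0.1]
229.0 [2.8, -76.2, 5.9, -56.1, 0.1, 0.1]
237.0 [2.8, -83.2, 11.8, -64.1, 0.1, 0.1]
245.0 [2.8, -89.4, 18.7, -65.1, 0.1, 0.1]
```

View pics/w6.png

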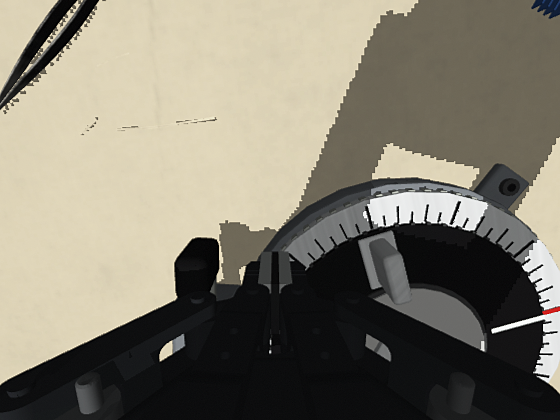

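The grip at (197,265) is left of the fingertips at (270,270) with a gap. The fin is well clear on the right, and the lines at (525,320) are still aligned. Push the lever along its arc.

Emit:
step_arm(motion=[[1,-15,-3,0,0,0,255],[1,-24,-5,-8,0,0,255],[1,-33,-6.5,-16,0,0,255],[1,-42,-6.5,-24,0,0,255],[1,-51,-5,-32,0,0,255],[1,-60,-3,-40,0,0,255],[1,-68,1,-48,0,0,255],[1,-76,6,-56,0,0,255],[1,-83,12,-64,0,0,255],[1,-83,12,-64,0,0,255]])

```text
time_s: 14.0
eef_pos: [0.4893, -0.1392, 0.0549]
eef_rot: [0.622, -0.337, 0.622, 0.336]
wrist_force: [0.4, 0.2, -0.9]
opening: 0.001
```

```bash
python3 lev.py -.0225 .054 237 241 245 248 250; python3 -c "
from h import *
print(ctrl.get_obs()['q'].round(2))
snap('wrist','w7.png')"
```

```text
14.0 [ 0.48931669 -0.13919406  0.05492708] [ 0.4  0.2 -0.9]
237.0 [0.9, -0.4, 1.4, -0.2, -0.0, 0.1]
241.0 [0.9, -4.7, -0.0, -1.2, -0.0, 0.1]
245.0 [0.9, -9.2, -1.1, -1.2, -0.0, 0.1]
248.0 [0.9, -12.6, -1.7, -1.2, -0.0, 0.1]
250.0 [1.0, -14.9, -2.0, -1.2, -0.0, 0.1]
[-0.51  0.27  1.9  -0.    0.97 -3.07]
```

View pics/w7.png

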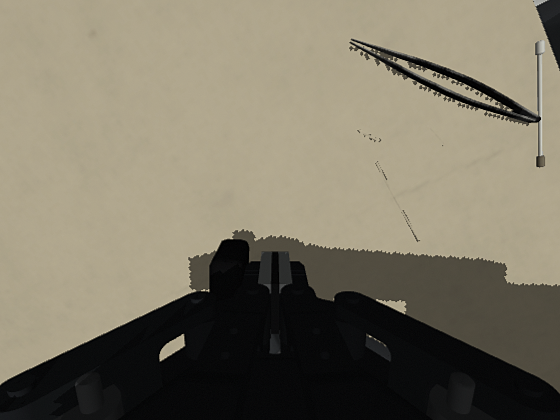

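The grip at (230,268) is against the finger and the lever is near 237° of about 249°. Joint 6 is near its limit, so for the last part I turn the tool back slightly.

Emit:
step_arm(motion=[[0,-4,0,3,0,0,255],[0,-8,-1,5,0,0,255],[0,-11,-1,6,0,0,255],[0,-13,-1,6,0,0,255],[0,-14,-2,6,0,0,255],[0,-14,-2,6,0,0,255]])

```text
time_s: 14.8
eef_pos: [0.4995, -0.147, 0.0538]
eef_rot: [0.638, -0.304, 0.638, 0.304]
wrist_force: [-1.9, 2.5, 0.6]
opening: -0.002
```

Emit:
step_arm(motion=[[0,-2,0,0,0,0,255],[0,-4,0,0,0,0,255],[0,-4,0,0,0,0,255]])

```text
time_s: 15.18
eef_pos: [0.5021, -0.1491, 0.0536]
eef_rot: [0.638, -0.303, 0.639, 0.305]
wrist_force: [-3.7, 4.5, 1.2]
opening: 0.001
```

Emit:
step_arm(motion=[[0,-2,0,0,0,0,255],[0,-4,0,0,0,0,255],[0,-4,0,0,0,0,255]])

```text
time_s: 15.55
eef_pos: [0.5026, -0.1495, 0.0532]
eef_rot: [0.637, -0.301, 0.64, 0.307]
wrist_force: [-12.6, 12.3, 12.0]
opening: 0.004
```

The force jumped to about 18 N with almost no travel, so the lever is at its stop. Back off, lift and look.

Emit:
step_arm(motion=[[0,8,0,0,0,0,255],[0,16,0,0,0,0,255],[0,20,0,0,0,0,255],[-60,20,0,0,0,0,255],[-120,20,0,5,0,0,255],[-140,20,0,10,0,0,255]])

```text
time_s: 16.3
eef_pos: [0.4925, -0.1409, 0.1987]
eef_rot: [0.665, -0.248, 0.661, 0.244]
wrist_force: [-0.4, 0.6, -0.1]
opening: -0.0
```

```bash
python3 - <<'E'
from h import *
o,p,r=pose(); print(o['time_s'],p); print(row([.64,0.002,.24],0,p,r))
E
```

```text
16.3 [ 0.49252631 -0.14088411  0.19866649]
[np.float64(-40.9), np.float64(11.7), np.float64(205.1), np.float64(40.8), np.float64(0.3), np.float64(0.4)]
```

Emit:
step_arm(motion=[[-41,12,205,41,0,0,255],[-41,12,205,41,0,0,255],[-41,12,205,41,0,0,255],[-41,12,205,41,0,0,255],[-41,12,205,41,0,0,255],[-41,12,205,41,0,0,255],[-41,12,205,41,0,0,255]])

```text
time_s: 17.18
eef_pos: [0.6366, 0.0028, 0.2346]
eef_rot: [0.707, 0.0, 0.707, -0.001]
wrist_force: [-1.0, -1.1, -0.4]
opening: -0.0
```

```bash
python3 - <<'E'
from h import *
o,p,d=snap('wrist','w8.png'); i,T=T_of('wrist',o); print(o['time_s'],o['eef_pos'],o['dq'].round(3)); print(measure(p,i,T,C))
cv2.imwrite('pics/w8c.png',cv2.resize(cv2.imread('pics/w8.png')[5:225,100:410],None,fx=2.4,fy=2.4,interpolation=cv2.INTER_CUBIC))
v,u=np.mgrid[5:225,80:200]; v=v.ravel();u=u.ravel()
P=np.c_[(u-i['cx'])/i['fx'],(v-i['cy'])/i['fy'],np.ones(len(u))]*d[v,u][:,None]@T[:3,:3].T+T[:3,3]
t=P[(P[:,2]>.07)&(P[:,2]<.08)]; print('grip',len(t),t.mean(0)); g=t.mean(0)[:2]-[.543,-.0985]; print(np.degrees(np.arctan2(g[1],g[0]))%360,np.hypot(*g))
E
```

```text
17.175 [0.63656939 0.00280526 0.23462163] [-0.003 -0.001 -0.003  0.002 -0.002  0.008]
(array([0.56679012, 0.02055692]), np.float64(0.08570268618143305), 170, np.int64(45), np.float64(101.24821738164457), [(np.int32(538), array([278.,  62.]), np.float64(-168.83)), (np.int32(75), array([353., 118.]), np.float64(101.46))])
grip 420 [ 0.522455   -0.1580809   0.07337974]
250.97450915516686 0.06302365591176635
```

View pics/w8c.png

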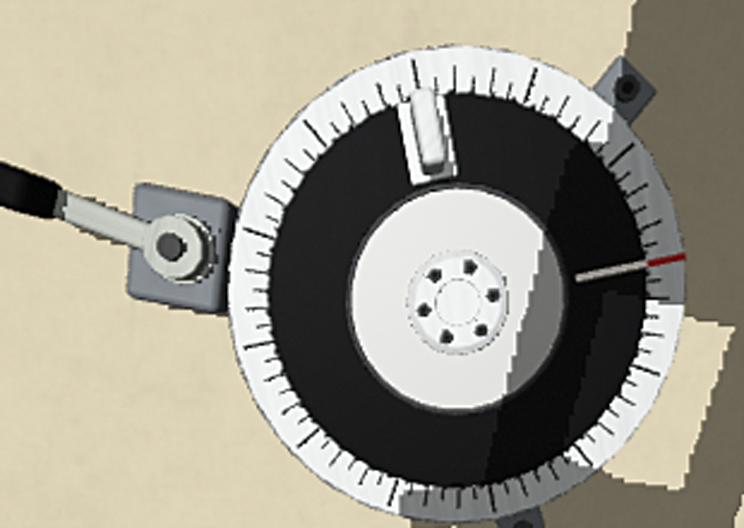

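The lines are still together (index 101.46°, red 101.25°). The lever at crop (30,190) is at its stop, 78° from where it started. Hand in.

```bash
python3 -c "
from bench import ctrl
print(ctrl.hand_in())"
```

```text
the job is handed in; nothing more can be done
None
```

I pushed the fin about 144° counter-clockwise in two pushes. The first stopped about 4° short, so I corrected it with a second. Then I pushed the lock lever to its stop and handed the job in at about 17 s, with the arm clear of everything.

- **Alignment:** the last wrist picture put the index line at 101.46° and the red line at 101.25°, about 0.3 mm apart at the rim. Neither moved measurably when the lever was locked.
- **Lever:** it turned about 78° from its starting angle. At the end the force rose to about 18 N with almost no further travel. The measured end angle was about 251°, where I expected the stop at about 249°, which is within measuring error.
- **Failed check:** one reading from the top camera, midway through the dial push, crashed. I didn't repeat it and used the wrist camera instead.
- **Not checked:** I did not measure the loose parts again at the end, but the tool went nowhere near them.

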